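# Set out the brass bushes for gauging

### The job

Set the three freshly turned brass bushes out on the pinned gauging stands, smallest first, then the medium one, and the largest last: the small one on the blue stand, the medium one on the yellow stand, the large one on the red stand. Lower each bush over the stand's pin until it stands flat on the plate before letting it go, do not drop it, and leave the steel bushes and the white nylon bush where they are.

Things in the scene. Friction and masses are not known exactly. Their poses are not given: they have to be found in the camera images.
- brass_small_mid (a point): small brass bush (plain turned sleeve, golden): 32 mm outside diameter, 22 mm bore, 50 mm tall, standing on end with the bore upright; this point is its centre, on the bore's axis, half-way up (25 mm above its foot), z up along the axis. About 0.18 kg
- brass_medium_mid (a point): medium brass bush (plain turned sleeve, golden): 46 mm outside diameter, 32 mm bore, 50 mm tall, standing on end with the bore upright; this point is its centre, on the bore's axis, half-way up (25 mm above its foot), z up along the axis. About 0.36 kg
- brass_large_mid (a point): large brass bush (plain turned sleeve, golden): 60 mm outside diameter, 42 mm bore, 50 mm tall, standing on end with the bore upright; this point is its centre, on the bore's axis, half-way up (25 mm above its foot), z up along the axis. About 0.6 kg
- blue_seat (a point): the blue stand: a fixed square base plate 90 x 90 mm, 10 mm thick, painted blue, lying on the bench, with an upright dark steel pin of 8 mm diameter and a tapered nose in its middle, 25 mm high above the plate (top 35 mm above the bench). This point is the middle of the plate's top face, at the pin's foot; z is up, x and y run along the plate's sides
- yellow_seat (a point): the yellow stand: a fixed square base plate 90 x 90 mm, 10 mm thick, painted yellow, lying on the bench, with an upright dark steel pin of 14 mm diameter and a tapered nose in its middle, 25 mm high above the plate (top 35 mm above the bench). This point is the middle of the plate's top face, at the pin's foot; z is up, x and y run along the plate's sides
- red_seat (a point): the red stand: a fixed square base plate 90 x 90 mm, 10 mm thick, painted red, lying on the bench, with an upright dark steel pin of 24 mm diameter and a tapered nose in its middle, 25 mm high above the plate (top 35 mm above the bench). This point is the middle of the plate's top face, at the pin's foot; z is up, x and y run along the plate's sides
- steel_small_mid (a point): small steel bush (silver-grey), loose, to be left alone: 32 mm outside diameter, 22 mm bore, 50 mm tall, standing on end with the bore upright; this point is its centre, on the bore's axis, half-way up (25 mm above its foot), z up along the axis
- nylon_medium_mid (a point): medium nylon bush (white), loose and light, to be left alone: 46 mm outside diameter, 32 mm bore, 50 mm tall, standing on end with the bore upright; this point is its centre, on the bore's axis, half-way up (25 mm above its foot), z up along the axis
- steel_large_mid (a point): large steel bush (silver-grey), loose, to be left alone: 60 mm outside diameter, 42 mm bore, 50 mm tall, standing on end with the bore upright; this point is its centre, on the bore's axis, half-way up (25 mm above its foot), z up along the axis
Not all that is in view belongs to the job. Of the things shaped like the part that bears red_seat, the red one is meant.

How it is judged:
On the way, in this order (a step that is already met when the one before it is completed fails the run):
1. the brass small bush stands over the pin of the blue stand, down on its plate and let go (horizontal distance between brass_small_mid and blue_seat below 0.013 m and z of brass_small_mid in the frame of blue_seat between 0.021 and 0.029 m and angle between brass_small_mid's own z axis and vertical below 0.08 rad and contact force between the fingers and brass_small below 0.1 N), for 0.2 s.
2. the brass medium bush stands over the pin of the yellow stand, down on its plate and let go (horizontal distance between brass_medium_mid and yellow_seat below 0.013 m and z of brass_medium_mid in the frame of yellow_seat between 0.021 and 0.029 m and angle between brass_medium_mid's own z axis and vertical below 0.08 rad and contact force between the fingers and brass_medium below 0.1 N), for 0.2 s.
3. the brass large bush stands over the pin of the red stand, down on its plate and let go (horizontal distance between brass_large_mid and red_seat below 0.013 m and z of brass_large_mid in the frame of red_seat between 0.021 and 0.029 m and angle between brass_large_mid's own z axis and vertical below 0.08 rad and contact force between the fingers and brass_large below 0.1 N), for 0.2 s.
At the end, for the whole second after the job is handed in: Each brass bush stands upright (within 0.08 rad) over the pin of its own stand (small: blue, medium: yellow, large: red), its axis within 13 mm of the pin's, its foot on the plate within 4 mm, let go and at rest; the two steel bushes and the nylon bush stand within 20 mm of where they were (all of step 1 and all of step 2 and all of step 3 and linear speed of each of brass_small, brass_medium, brass_large below 0.02 m/s and not (distance of steel_small_mid from where it was at the start of the episode above 0.02 m or angle between steel_small_mid's own z axis and vertical above 0.3 rad) and not (distance of nylon_medium_mid from where it was at the start of the episode above 0.02 m or angle between nylon_medium_mid's own z axis and vertical above 0.3 rad) and not (distance of steel_large_mid from where it was at the start of the episode above 0.02 m or angle between steel_large_mid's own z axis and vertical above 0.3 rad)); the robot touches nothing.
It fails at once if a steel bush or the nylon bush is shifted by more than 20 mm or tipped ((distance of steel_small_mid from where it was at the start of the episode above 0.02 m or angle between steel_small_mid's own z axis and vertical above 0.3 rad) or (distance of nylon_medium_mid from where it was at the start of the episode above 0.02 m or angle between nylon_medium_mid's own z axis and vertical above 0.3 rad) or (distance of steel_large_mid from where it was at the start of the episode above 0.02 m or angle between steel_large_mid's own z axis and vertical above 0.3 rad)).
It fails at once if the brass small bush is dropped: let go over its stand more than 15 mm above the plate (horizontal distance between brass_small_mid and blue_seat below 0.03 m and z of brass_small_mid in the frame of blue_seat above 0.04 m and contact force between the fingers and brass_small below 0.1 N).
It fails at once if the brass medium bush is dropped: let go over its stand more than 15 mm above the plate (horizontal distance between brass_medium_mid and yellow_seat below 0.03 m and z of brass_medium_mid in the frame of yellow_seat above 0.04 m and contact force between the fingers and brass_medium below 0.1 N).
It fails at once if the brass large bush is dropped: let go over its stand more than 15 mm above the plate (horizontal distance between brass_large_mid and red_seat below 0.03 m and z of brass_large_mid in the frame of red_seat above 0.04 m and contact force between the fingers and brass_large below 0.1 N).
It also fails if it takes over 86 s, if anything falls off the work surface, if the arm or the gripper's body presses on something with over 40 N, if the wrist force passes 120 N, or if a joint passes its speed limit or range.

### The arm

A 7-joint arm with a two-finger parallel gripper is mounted at the origin on the work surface. World frame = base frame: x ahead of the robot, y to its left, z up, the work surface at z = 0. Lengths are in m, angles in rad, forces in N, time in s.
With the tool pointing down it reaches from about 0.4 to 0.85 m from the base axis. Payload 4.5 kg.
Tool frame: the origin (TCP) lies on the centre line of the jaws, within the pads' length; the fingertips stand r.tips_ahead ahead of it and the grasp point (between the pads) is the TCP (r.tips_ahead is the distance from the TCP to the fingertips, in m); z points along the fingers, y is the direction in which the jaws open and shut (so a half turn about z gives the same grasp; the last joint's range is limited). The gripper opens to 88 mm and grips with 3 to 60 N. Pads are 18 mm wide; open, the fingers measure 123 mm over their backs; the gripper's body (75 mm by 187 mm) begins 45 mm behind the grasp point.
Start: joints at [-1.169, 0.689, -0.195, 1.565, 0.157, 0.902, -0.215], TCP at [0.225, 0.583, 0.258] pointing down, gripper open.
Joint ranges: [-3.01, 3.01], [-0.46, 2.08], [-1.47, 1.51], [0.13, 2.56], [-1, 4.14], [0.04, 2.09], [-2.66, 2.66]. Speed limits (rad/s): [2.57, 2.57, 3.14, 3.14, 3.14, 3.14, 3.14].

### API

Orientations are given as a unit quaternion [x, y, z, w].
In Python, from plant import r gives the robot as it stands.
- The arm moves only by the shell command python3 -m inch 'ROWS' [FORCE]. ROWS is JSON, a list of rows, each a list of 5 numbers: the shift along the world's x, y, z in units of 25 mm (1.0 is 25 mm), then the turn about the world's z in units of 6 degrees (1.0 is 6 degrees), then the finger opening in mm, from 0 to 88.1. A call has 1 to 5 rows; each row shifts and turns the commanded pose from where the row before left it; what a row does not reach is not made up. A row lasts 1/10 s, in which the tool goes at most 50 mm and 8.59 degrees, less where a joint would pass 70% of its speed; a pose out of reach is approached as far as the arm can. A call is refused whole if a number of a shift passes 1 or a number of a turn 1, either way. A call with a gripper value outside its range is refused whole. The fingers move at their own pace and stop on an object; FORCE is the grip in N (left out, the last holds). Time passes only in rows, so rows that do not move let the fingers close. It gives the time, the measured TCP pose, the force and the opening at its end, in the units of the state.
- r.get_state(): the state, without advancing time (a new reading comes with each control period).
- r.snapshot(name): name is "scene" or "top" or "wrist"; returns a dict with "pixels" (384x512x3 uint8, red, green, blue), "range_z" (384x512 float32, m along the optical axis (not along the pixel's ray), 0 where there is no reading), "K" (3x3 intrinsics, pixels), "position" and "attitude" of the camera in the world. Camera axes: x right, y up, looking along -z (the intrinsics and any distortion apply to the point x, -y, -z); pixel columns grow to the right and rows downward; lengths in m; the calibration is good to about 2 mm. A picture is of the moment at which its call begins.
- r.finish_job(): hands the job in, once; it reports no verdict.
The state is a dict: "clock": time; "q": joint angles; "qd": joint speeds; "joint_torque": joint torques, N m; "tool_pos": TCP position; "eef_rot": TCP orientation; "contact_force": force on the tool from outside, world axes, zero at the start; "moment": the same for the moment, N m; "opening": opening from 0.0 (shut) to 1.0 (fully open).
Only numpy, scipy, OpenCV 4.12 (cv2) and the standard library are available. Lean on these libraries where they do the work, as an engineer would, in place of code of your own. Each camera call takes 0.05 s, during which the arm holds its last target. There are 200 camera calls.

## Working session

There is one attempt and no reset: what is moved stays moved. The work goes in short steps, Python scripts to look and compute and a shell command to move; the robot and the scene stay as the last step left them, time stands still between calls to the robot, and variables do not carry over. Pictures are saved under pics/ and viewed, about 12 in all and at most 16, crops included, and the job is handed in when it is done.

```bash
ls; mkdir -p pics
cat > h.py <<'E'
import numpy as np, cv2
from plant import r
from scipy.spatial.transform import Rotation as R
def att(a):
    a=np.array(a); return a if a.shape==(3,3) else R.from_quat(a).as_matrix()
def cloud(s):
    K=s["K"];z=s["range_z"];v,u=np.mgrid[:z.shape[0],:z.shape[1]]
    p=np.stack([(u-K[0,2])/K[0,0]*z,-(v-K[1,2])/K[1,1]*z,-z],-1)
    return p@att(s["attitude"]).T+np.array(s["position"])
def ray(s,u,v,h):
    K=s["K"];d=att(s["attitude"])@np.array([(u-K[0,2])/K[0,0],-(v-K[1,2])/K[1,1],-1])
    o=np.array(s["position"]);return o+d*(h-o[2])/d[2]
def save(s,n): cv2.imwrite("pics/"+n,s["pixels"][...,::-1])
E
python3 - <<'E'
from h import *
import pickle
S={n:r.snapshot(n) for n in("scene","top")}
pickle.dump(S,open("s.pkl","wb"))
a=np.hstack([S["top"]["pixels"],S["scene"]["pixels"]])
cv2.imwrite("pics/a.png",cv2.resize(S["top"]["pixels"][...,::-1],(768,576)));save(S["scene"],"b.png")
for s in S.values(): print(s["position"],s["attitude"],s["K"], [k for k in s])
print(r.get_state(), r.tips_ahead)
E
```

```text
pics
[ 1.18355991 -0.47623952  0.66328574] [0.416606   0.2183303  0.41973578 0.77626876] [[410.95700654   0.         254.05855205]
 [  0.         410.95700654 188.19036478]
 [  0.           0.           1.        ]] ['pixels', 'range_z', 'K', 'position', 'attitude']
[ 0.37201392 -0.01293928  1.26882645] [ 0.03388183 -0.01636502 -0.69761968  0.71547955] [[469.47303975   0.         258.98263832]
 [  0.         469.47303975 190.73748748]
 [  0.           0.           1.        ]] ['pixels', 'range_z', 'K', 'position', 'attitude']
{'clock': 0.1, 'q': array([-1.16917894,  0.68988095, -0.19451281,  1.56623139,  0.15731386,
        0.90251714, -0.21510626]), 'qd': array([ 5.23025698e-05, -2.40032992e-03, -2.50623505e-03, -1.28607165e-03,
        1.16483251e-03, -1.20667515e-04,  1.41209542e-03]), 'joint_torque': array([-3.63818755e-03, -5.28504431e+01, -1.27192140e+00, -1.53839904e+01,
       -5.26883290e-02,  1.99213151e-03,  4.03204194e-05]), 'tool_pos': array([0.22459074, 0.58267787, 0.2570043 ]), 'eef_rot': array([ 1.82838303e-01,  9.83142654e-01, -8.18522847e-04, -8.12147872e-05]), 'contact_force': array([ 0.80073658, -0.46194587, -0.15427143]), 'moment': array([-0.03940403,  0.00827734, -0.07195628]), 'opening': 1.001407385130142} 0.019
```

View pics/a.png

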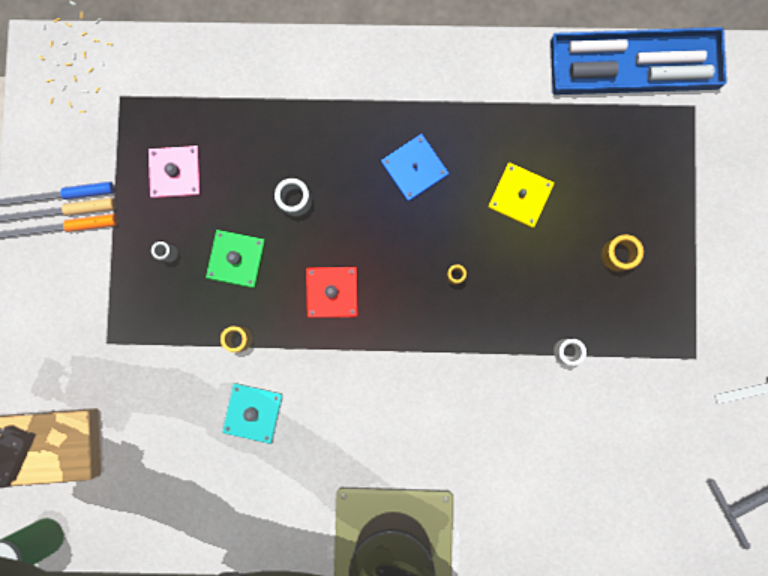

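View pics/b.png

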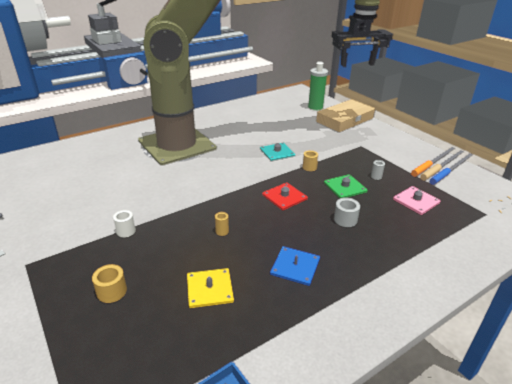

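The top view (768 px wide) shows the brass bushes: small (457,274), medium (234,339) and large (626,252). The stands are blue (415,167), yellow (521,195) and red (331,292). 

These could be mistaken for them:
- **Other stands:** green (235,258), pink (173,170) and cyan (252,413).
- **Other bushes:** steel large (292,195), steel small (163,252) and white nylon (570,352).
- **Other blue item:** the tray at (638,60).

Next I'll measure positions from both views.

```bash
cat > meas.py <<'E'
from h import *
HUE={"brass":((14,110,60),(26,255,255)),"blue":((100,110,120),(118,255,255)),"yellow":((27,140,120),(34,255,255)),"red":((0,150,120),(8,255,255))}
def blobs(s,c,amin=40):
    m=cv2.inRange(cv2.cvtColor(s["pixels"],cv2.COLOR_RGB2HSV),*HUE[c])
    m=cv2.morphologyEx(m,cv2.MORPH_CLOSE,np.ones((3,3)))
    return [k for k in cv2.findContours(m,cv2.RETR_EXTERNAL,cv2.CHAIN_APPROX_NONE)[0] if cv2.contourArea(k)>amin]
def circ(p):
    A=np.c_[2*p,np.ones(len(p))];x=np.linalg.lstsq(A,(p**2).sum(1),rcond=None)[0]
    return x[:2],np.sqrt(x[2]+x[:2]@x[:2])
E
python3 - <<'E'
from meas import *
import pickle
S=pickle.load(open("s.pkl","rb"))
for n,s in S.items():
  P=cloud(s)
  for c in HUE:
    for k in blobs(s,c):
      b=cv2.boundingRect(k); w=np.array([ray(s,*q[0],.01)[:2] for q in k])
      if np.linalg.norm(w.mean(0)-[.5,0])>.45: continue
      x,y,ww,h=b; Q=P[y-2:y+h+2,x-2:x+ww+2].reshape(-1,3); Z=s["range_z"][y-2:y+h+2,x-2:x+ww+2].ravel(); Q=Q[Z>0]
      if c=="brass":
        T=Q[(Q[:,2]>.043)&(Q[:,2]<.058)]
        if len(T)<8: print(n,c,b,"few");continue
        (cc,rad)=circ(T[:,:2]); mm=(T[:,:2].min(0)+T[:,:2].max(0))/2
        print(n,c,b,"fit",cc.round(4),rad.round(4),"mid",mm.round(4),"ext",np.ptp(T[:,:2],axis=0).round(3),"z",np.median(T[:,2]).round(4))
      else:
        rc=cv2.minAreaRect((w*1000).astype(np.float32)); T=Q[(Q[:,2]>.02)&(Q[:,2]<.045)]
        print(n,c,b,np.round(rc,1).tolist() if 0 else (np.round(rc[0],1),np.round(rc[1],1),round(rc[2],1)),"pin",T.mean(0).round(4) if len(T) else None,len(T),"platez",np.median(Q[:,2]).round(4))
E
```

```text
scene brass (186, 268, 49, 41) few
scene brass (92, 264, 35, 39) fit [ 0.5308 -0.3907] 0.0258 mid [ 0.5292 -0.391 ] ext [0.062 0.059] z 0.0494
scene brass (215, 212, 14, 24) fit [ 0.4852 -0.1001] 0.0135 mid [ 0.4856 -0.0999] ext [0.033 0.031] z 0.0482
scene brass (303, 151, 15, 20) fit [0.3621 0.2848] 0.0197 mid [0.3615 0.2865] ext [0.047 0.048] z 0.0481
scene blue (199, 362, 50, 22) (array([ 819.4, -287.8]), array([81.8, 38.6]), 56.8) pin [ 0.833  -0.2925  0.0278] 318 platez 0.0025
scene blue (270, 246, 50, 40) (array([680.5, -24.4]), array([92. , 98.4]), 35.1) pin [ 0.6811 -0.0232  0.0284] 18 platez 0.0053
scene yellow (188, 270, 44, 35) (array([ 631.7, -215.6]), array([85.5, 90.1]), 66.5) pin [ 0.6361 -0.2165  0.0285] 47 platez 0.0095
scene red (262, 183, 46, 27) (array([451.4, 118.9]), array([100.4,  97.5]), 2.9) pin [0.4534 0.1185 0.0285] 55 platez 0.0021
top brass (147, 217, 19, 18) fit [0.3611 0.2872] 0.0196 mid [0.3611 0.2872] ext [0.044 0.043] z 0.0487
top brass (298, 176, 13, 14) fit [ 0.4848 -0.0974] 0.0134 mid [ 0.4853 -0.0969] ext [0.029 0.029] z 0.0486
top brass (401, 156, 29, 25) fit [ 0.5297 -0.3875] 0.0257 mid [ 0.5304 -0.3876] ext [0.058 0.06 ] z 0.0491
top blue (254, 89, 46, 45) (array([679.7, -21.5]), array([90.8, 91.5]), 35.3) pin [ 0.6793 -0.0206  0.0301] 9 platez 0.0034
top yellow (406, 157, 22, 22) (array([ 533.8, -401.2]), array([55.9, 54.4]), 77.1) pin [ 0.5272 -0.3862  0.0344] 112 platez 0.0173
top yellow (326, 109, 43, 42) (array([ 633. , -214.1]), array([90.3, 90.4]), 66.5) pin [ 0.6327 -0.2123  0.031 ] 23 platez 0.005
top red (204, 178, 35, 34) (array([448.7, 121.6]), array([89.1, 92.3]), 1.5) pin [0.4497 0.1228 0.0309] 63 platez 0.0082
```

Both views agree to about 3 mm, and the plate sizes, heights and diameters match the description. I'll check a close crop of the chosen bush, then move above it.

```bash
python3 - <<'E'
from h import *
import pickle
S=pickle.load(open("s.pkl","rb"))
a=S["top"]["pixels"][150:205,275:335];b=S["scene"]["pixels"][200:255,195:255]
cv2.imwrite("pics/c.png",cv2.resize(np.hstack([a,b])[...,::-1],None,fx=5,fy=5,interpolation=cv2.INTER_CUBIC))
E
python3 -m inch '[[0.4,-1,0,0,70],[0.4,-1,0,0,70],[0.4,-1,0,0,70],[0.4,-1,0,0,70],[0.4,-1,0,0,70]]' 25
python3 -m inch '[[0.4,-1,0,0,70],[0.4,-1,0,0,70],[0.4,-1,0,0,70],[0.4,-1,0,0,70],[0.4,-1,0,0,70]]'
```

```text
clock: 0.6
tool_pos: [0.2749, 0.4569, 0.2574]
eef_rot: [0.183, 0.983, -0.0, -0.0]
contact_force: [-0.1, -0.4, 0.1]
opening: 0.793
clock: 1.1
tool_pos: [0.3249, 0.332, 0.2576]
eef_rot: [0.183, 0.983, -0.0, -0.0]
contact_force: [0.4, -0.4, -1.7]
opening: 0.795
```

View pics/c.png

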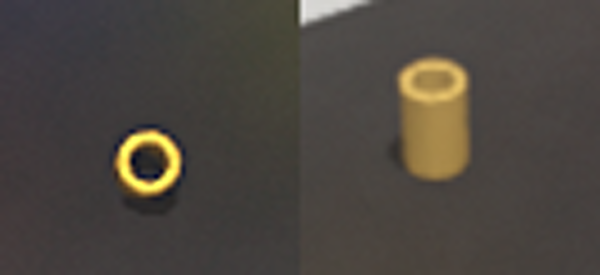

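The crop shows one small golden open sleeve, at (150,162) in the top half and (434,118) in the scene half, so the choice holds. I'll continue over it.

```bash
python3 -m inch '[[0.4,-1,0,0,70],[0.4,-1,0,0,70],[0.4,-1,0,0,70],[0.4,-1,0,0,70],[0.4,-1,0,0,70]]' >/dev/null
python3 -m inch '[[0.4,-1,0,0,70],[0.4,-1,0,0,70],[0.4,-1,0,0,70],[0.4,-1,0,0,70],[0.4,-1,0,0,70]]'>/dev/null
python3 -m inch '[[0.4,-1,0,0,70],[0.4,-1,0,0,70],[0.4,-1,0,0,70],[0.4,-1,0,0,70],[0.4,-1,0,0,70]]'>/dev/null
python3 -m inch '[[0.2,-1,-0.8,0,70],[0.2,-1,-0.8,0,70],[0,-0.22,-0.8,0,70],[0,0,0,0,70]]'
cat > wr.py <<'E'
# wrist view: brass rim circle(s) at height h
import sys
from meas import *
def brass(name,h):
    s=r.snapshot("wrist"); P=cloud(s); save(s,name)
    for k in blobs(s,"brass",150):
        x,y,w,hh=cv2.boundingRect(k); g=(slice(y,y+hh),slice(x,x+w)); Q=P[g].reshape(-1,3)
        T=Q[abs(Q[:,2]-h)<.006]
        if len(T)>20:
            c,rad=circ(T[:,:2]); e=(T[:,:2].min(0)+T[:,:2].max(0))/2
            print((x,y,w,hh),"fit",c.round(4),rad.round(4),"mid",e.round(4),"ext",np.ptp(T[:,:2],axis=0).round(3),"z",np.median(T[:,2]).round(4))
    st=r.get_state(); print(st["tool_pos"].round(4),st["eef_rot"].round(3),s["position"])
if __name__=="__main__": brass(sys.argv[1],float(sys.argv[2]))
E
python3 wr.py d.png 0.05
```

```text
clock: 3.0
tool_pos: [0.4829, -0.0986, 0.1956]
eef_rot: [0.184, 0.983, -0.0, -0.003]
contact_force: [0.3, -0.1, -0.6]
opening: 0.793
(236, 165, 36, 44) fit [ 0.4839 -0.0998] 0.0134 mid [ 0.4844 -0.0999] ext [0.031 0.031] z 0.0496
[ 0.4837 -0.0974  0.1969] [ 0.183  0.983 -0.    -0.002] [ 0.4202264 -0.0741623  0.3226449]
```

View pics/d.png

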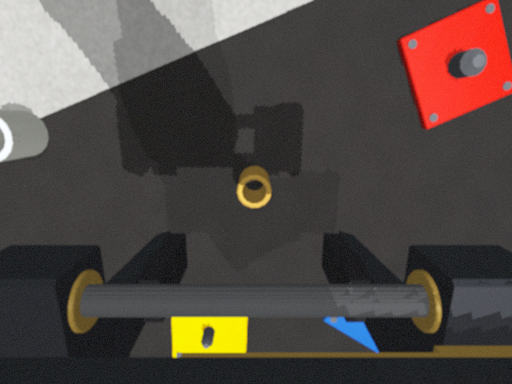

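The wrist view shows the small brass bush at (254,187), between the jaws and about 1 mm off the TCP. Next: descend and grip.

```bash
python3 -m inch '[[0.04,-0.04,-1,0,60],[0,0,-1,0,60],[0,0,-1,0,60],[0,0,-1,0,60],[0,0,-1,0,60]]'
python3 -m inch '[[0,0,-1,0,60],[0,0,-0.6,0,60],[0,0,0,0,60],[0,0,0,0,20],[0,0,0,0,20]]' 25
python3 -m inch '[[0,0,0,0,20],[0,0,0,0,20],[0,0,0,0,20],[0,0,0,0,20]]'
```

```text
clock: 3.55
tool_pos: [0.4869, -0.097, 0.073]
eef_rot: [0.182, 0.983, 0.001, 0.001]
contact_force: [0.3, 0.3, -0.1]
opening: 0.681
clock: 4.05
tool_pos: [0.4867, -0.098, 0.034]
eef_rot: [0.183, 0.983, 0.0, 0.001]
contact_force: [0.3, 0.4, -0.6]
opening: 0.526
clock: 4.45
tool_pos: [0.4861, -0.0988, 0.0336]
eef_rot: [0.183, 0.983, -0.0, 0.001]
contact_force: [-0.1, 0.1, 7.4]
opening: 0.351
```

```bash
python3 -m inch '[[0,0,0.5,0,20],[0,0,1,0,20],[0,0,1,0,20],[0,0,1,0,20],[0,0,1,0,20]]'
python3 -m inch '[[1,0.4,0,0,20],[1,0.4,0,0,20],[1,0.4,0,0,20],[1,0.4,0,0,20],[1,0.4,0,0,20]]'
python3 -m inch '[[1,0.4,0,0,20],[1,0.4,0,0,20],[0.75,0.24,0,0,20],[0,0,0,0,20],[0,0,0,0,20]]'
cat > held.py <<'E'
import sys
from meas import *
def held(name,col,ztcp_to_top=None):
    s=r.snapshot("wrist"); P=cloud(s); save(s,name); t=r.get_state()["tool_pos"]
    m=cv2.inRange(cv2.cvtColor(s["pixels"],cv2.COLOR_RGB2HSV),*HUE["brass"])>0
    Q=P[m]; Q=Q[(np.linalg.norm(Q[:,:2]-t[:2],axis=1)<.06)&(abs(Q[:,2]-t[2])<.04)]
    top=np.percentile(Q[:,2],97); T=Q[Q[:,2]>top-.004]; c,rad=circ(T[:,:2])
    print("rim fit",c.round(4),rad.round(4),"mid",((T[:,:2].min(0)+T[:,:2].max(0))/2).round(4),"ext",np.ptp(T[:,:2],axis=0).round(3),"top",top.round(4),len(T))
    for k in blobs(s,col,200):
        w=np.array([ray(s,*q[0],.01)[:2] for q in k]); rc=cv2.minAreaRect((w*1000).astype(np.float32)); print(col,np.round(rc[0],1),np.round(rc[1],1),cv2.boundingRect(k))
    print("tcp",t.round(4))
if __name__=="__main__": held(*sys.argv[1:3])
E
python3 held.py e.png blue
```

```text
clock: 4.95
tool_pos: [0.4853, -0.0982, 0.1469]
eef_rot: [0.183, 0.983, 0.0, -0.0]
contact_force: [0.3, 0.1, -2.0]
opening: 0.353
clock: 5.45
tool_pos: [0.611, -0.0478, 0.146]
eef_rot: [0.183, 0.983, 0.0, -0.0]
contact_force: [0.4, 1.1, -2.0]
opening: 0.357
clock: 5.95
tool_pos: [0.6783, -0.0225, 0.1452]
eef_rot: [0.183, 0.983, -0.0, -0.001]
contact_force: [0.1, -0.1, -1.0]
opening: 0.359
rim fit [ 0.6752 -0.0214] 0.0129 mid [ 0.672  -0.0143] ext [0.023 0.045] top 0.1618 1389
blue [679.9 -22.5] [90.  90.2] (187, 122, 140, 115)
tcp [ 0.6779 -0.023   0.1452]
```

View pics/e.png

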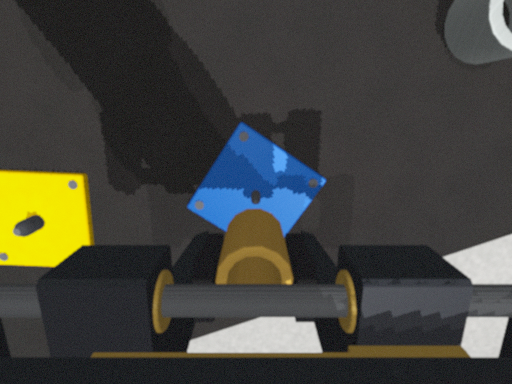

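The wrist view shows the bush held upright at (254,255) and the blue pin at (256,197). The plate centre measures (0.680,-0.0225) with a 90 x 90 outline. Next: correct by 3.5 mm and lower.

```bash
python3 -m inch '[[0.14,0.03,0,0,20],[0,0,-1,0,20],[0,0,-1,0,20],[0,0,-1,0,20],[0,0,-0.5,0,20]]'
python3 -m inch '[[0,0,-0.3,0,20],[0,0,-0.1,0,20],[0,0,0,0,20],[0,0,0,0,20]]'
```

```text
clock: 6.5
tool_pos: [0.681, -0.0222, 0.0557]
eef_rot: [0.183, 0.983, -0.001, -0.002]
contact_force: [0.5, 0.3, -1.9]
opening: 0.355
clock: 6.9
tool_pos: [0.6838, -0.0215, 0.0489]
eef_rot: [0.183, 0.983, 0.0, 0.001]
contact_force: [1.1, 0.1, -1.6]
opening: 0.35
```

```bash
python3 -m inch '[[-0.04,0,-0.14,0,20],[0,0,0,0,20],[0,0,0,0,20]]'
python3 -m inch '[[0,0,-0.08,0,20],[0,0,0,0,20],[0,0,0,0,20]]'
```

```text
clock: 7.2
tool_pos: [0.6819, -0.0215, 0.0444]
eef_rot: [0.183, 0.983, 0.0, 0.0]
contact_force: [-0.4, 0.3, -1.2]
opening: 0.358
clock: 7.5
tool_pos: [0.6822, -0.0215, 0.0437]
eef_rot: [0.183, 0.983, -0.0, 0.0]
contact_force: [-1.8, -0.1, 7.9]
opening: 0.359
```

There is contact with the plate: Fz rose to +7.9 N at z = 0.0437, as predicted. Next: release, retreat and look.

```bash
python3 -m inch '[[0,0,0,0,45],[0,0,0,0,60],[0,0,0,0,60],[0,0,0.5,0,60],[0,0,1,0,60]]'
python3 -m inch '[[0,0,1,0,60],[0,0,1,0,60],[0,0,1,0,70],[0,0,0,0,70],[0,0,0,0,70]]'
python3 - <<'E'
from wr import *
brass("f.png",.06)
s=r.snapshot("scene");cv2.imwrite("pics/g.png",cv2.resize(s["pixels"][150:320,150:350][...,::-1],None,fx=3,fy=3))
E
```

```text
clock: 8.0
tool_pos: [0.6805, -0.0216, 0.0788]
eef_rot: [0.183, 0.983, -0.0, -0.002]
contact_force: [0.9, -0.4, 0.3]
opening: 0.681
clock: 8.5
tool_pos: [0.6822, -0.0216, 0.1555]
eef_rot: [0.183, 0.983, 0.0, 0.001]
contact_force: [0.4, 0.6, -0.1]
opening: 0.798
(235, 172, 39, 49) fit [ 0.68   -0.0209] 0.0133 mid [ 0.6805 -0.021 ] ext [0.031 0.031] z 0.0595
[ 0.6815 -0.0216  0.1544] [ 0.183  0.983 -0.    -0.   ] [0.61862791 0.00270907 0.28216514]
```

View pics/f.png

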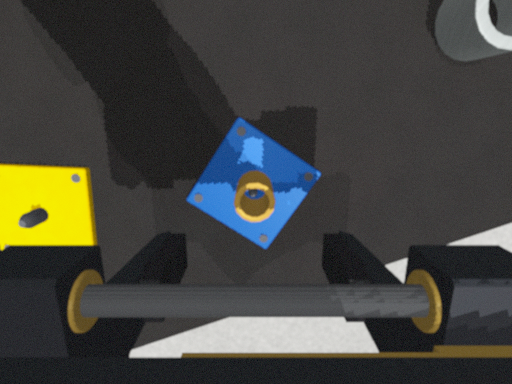

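The small bush stands over the blue pin at (255,200). Its rim is at z = 0.0595, centred within 1.6 mm, and it is released. Next: the medium bush at (0.361,0.2865).

```bash
python3 -m inch '[[-1,0.95,0.4,0,70],[-1,0.95,0.4,0,70],[-1,0.95,0.4,0,70],[-1,0.95,0.4,0,70],[-1,0.95,0,0,70]]'>/dev/null
python3 -m inch '[[-1,0.95,0,0,70],[-1,0.95,0,0,70],[-1,0.95,0,0,70],[-1,0.95,0,0,70],[-1,0.95,0,0,70]]'>/dev/null
python3 -m inch '[[-1,0.95,0,0,70],[-1,0.95,0,0,70],[-0.8,0.92,0,0,70],[0,0,0,0,70],[0,0,0,0,70]]'
python3 wr.py i.png .05
```

```text
clock: 10.1
tool_pos: [0.3614, 0.2864, 0.1941]
eef_rot: [0.182, 0.983, -0.001, -0.0]
contact_force: [0.4, -0.5, -0.8]
opening: 0.793
(228, 158, 52, 56) fit [0.3603 0.2862] 0.0194 mid [0.3608 0.2859] ext [0.045 0.045] z 0.0496
[0.3621 0.2856 0.1942] [ 0.183  0.983 -0.001 -0.   ] [0.2980694  0.31074756 0.32085508]
```

View pics/i.png

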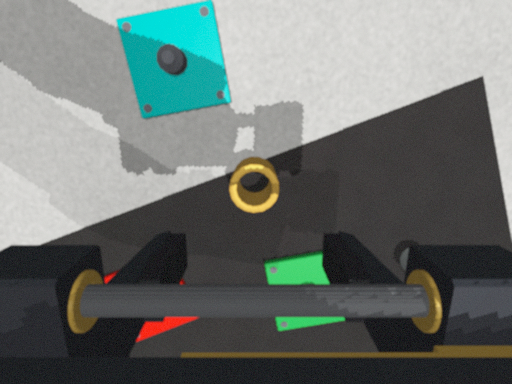

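The medium brass bush is at (254,185), centred within about 1 mm, with nothing near the jaws. Next: descend and grip.

```bash
python3 -m inch '[[-0.04,0,-1,0,70],[0,0,-1,0,70],[0,0,-1,0,70],[0,0,-1,0,70],[0,0,-1,0,70]]'>/dev/null
python3 -m inch '[[0,0,-1,0,70],[0,0,-0.45,0,70],[0,0,0,0,70],[0,0,0,0,35],[0,0,0,0,35]]' 30
python3 -m inch '[[0,0,0,0,35],[0,0,0,0,35],[0,0,0,0,35],[0,0,0,0,35]]'
python3 -m inch '[[0,0,0.5,0,35],[0,0,1,0,35],[0,0,1,0,35],[0,0,1,0,35],[0,0,1,0,35]]'
```

```text
clock: 11.15
tool_pos: [0.3632, 0.2873, 0.0356]
eef_rot: [0.184, 0.983, -0.001, -0.001]
contact_force: [0.6, -0.2, 0.3]
opening: 0.638
clock: 11.55
tool_pos: [0.3626, 0.287, 0.0356]
eef_rot: [0.183, 0.983, -0.002, -0.001]
contact_force: [-1.0, -2.4, 6.6]
opening: 0.513
clock: 12.05
tool_pos: [0.3623, 0.2878, 0.1484]
eef_rot: [0.183, 0.983, -0.001, -0.001]
contact_force: [-0.6, 0.6, -3.5]
opening: 0.51
```

```bash
python3 -m inch '[[0.54,-1,0,0,35],[0.54,-1,0,0,35],[0.54,-1,0,0,35],[0.54,-1,0,0,35],[0.54,-1,0,0,35]]'>/dev/null
python3 -m inch '[[0.54,-1,0,0,35],[0.54,-1,0,0,35],[0.54,-1,0,0,35],[0.54,-1,0,0,35],[0.54,-1,0,0,35]]'
python3 -m inch '[[0.54,-1,0,0,35],[0.54,-1,0,0,35],[0.54,-1,0,0,35],[0.54,-1,0,0,35],[0.54,-1,0,0,35]]'>/dev/null
python3 -m inch '[[0.54,-1,0,0,35],[0.54,-1,0,0,35],[0.54,-1,0,0,35],[0.54,-1,0,0,35],[0.54,-1,0,0,35]]'>/dev/null
python3 -m inch '[[0.1,-0.05,0,0,35],[0,0,0,0,35],[0,0,0,0,35]]'
python3 held.py j.png yellow
```

```text
clock: 13.05
tool_pos: [0.4978, 0.0367, 0.1473]
eef_rot: [0.183, 0.983, -0.001, -0.001]
contact_force: [1.1, 0.8, -4.1]
opening: 0.512
clock: 14.35
tool_pos: [0.6343, -0.2117, 0.147]
eef_rot: [0.182, 0.983, -0.001, -0.002]
contact_force: [-1.0, -0.0, -3.8]
opening: 0.51
rim fit [ 0.6324 -0.2112] 0.0198 mid [ 0.6327 -0.2161] ext [0.046 0.055] top 0.1617 2727
yellow [ 658.  -184.2] [40.5 24. ] (269, 186, 32, 44)
yellow [ 639.5 -247.1] [36.3 44.9] (200, 186, 42, 48)
yellow [ 616.7 -188.7] [50.9 36.8] (244, 141, 60, 45)
tcp [ 0.6345 -0.2116  0.1472]
```

View pics/j.png

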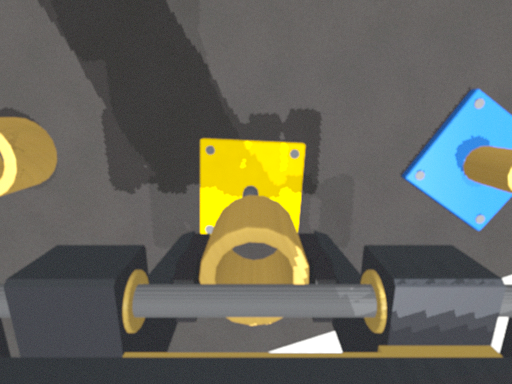

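```bash
python3 - <<'E'
from h import *
s=r.snapshot("wrist")
a,b,c=[ray(s,*p,.01)[:2] for p in((295,154),(210,230),(210,150))]
print((a+b)/2,np.linalg.norm(a-c),np.linalg.norm(b-c)); print(ray(s,251,190,.035))
E
python3 -m inch '[[0,-0.08,0,0,35],[0,0,-1,0,35],[0,0,-1,0,35],[0,0,-1,0,35],[0,0,-0.6,0,35]]'
python3 -m inch '[[0,0,-0.3,0,35],[0,0,0,0,35],[0,0,0,0,35]]'
```

```text
[ 0.63460559 -0.21534958] 0.07261989097127931 0.07288805884102281
[ 0.62608373 -0.21176299  0.035     ]
clock: 14.95
tool_pos: [0.6339, -0.2151, 0.0557]
eef_rot: [0.182, 0.983, -0.001, -0.003]
contact_force: [-0.3, 0.9, -3.6]
opening: 0.511
clock: 15.25
tool_pos: [0.6359, -0.2156, 0.051]
eef_rot: [0.183, 0.983, -0.001, -0.0]
contact_force: [0.1, 0.5, -2.5]
opening: 0.509
```

```bash
python3 -m inch '[[0,0,-0.15,0,35],[0,0,0,0,35],[0,0,0,0,35]]'
python3 -m inch '[[0,0,-0.08,0,35],[0,0,0,0,35],[0,0,0,0,35]]'
```

```text
clock: 15.55
tool_pos: [0.6352, -0.2157, 0.0467]
eef_rot: [0.183, 0.983, -0.001, -0.001]
contact_force: [0.4, 0.4, -2.8]
opening: 0.513
clock: 15.85
tool_pos: [0.6355, -0.2157, 0.0458]
eef_rot: [0.183, 0.983, -0.002, -0.001]
contact_force: [-2.6, 0.6, 5.2]
opening: 0.51
```

```bash
python3 -m inch '[[0,0,0,0,60],[0,0,0,0,70],[0,0,0,0,70],[0,0,0.5,0,70],[0,0,1,0,70]]'>/dev/null
python3 -m inch '[[0,0,1,0,88],[0,0,1,0,88],[0,0,1,0,88],[0,0,1,0,88],[0,0,0,0,88]]'
python3 wr.py k.png .06
```

```text
clock: 16.85
tool_pos: [0.6376, -0.2158, 0.1865]
eef_rot: [0.183, 0.983, -0.001, 0.003]
contact_force: [1.0, 0.4, -0.4]
opening: 0.999
(442, 136, 70, 42) fit [ 0.6803 -0.0226] 0.0134 mid [ 0.6806 -0.0219] ext [0.031 0.032] z 0.0591
(208, 128, 95, 94) fit [ 0.6335 -0.2151] 0.0194 mid [ 0.6339 -0.2156] ext [0.045 0.046] z 0.0596
[ 0.6363 -0.2157  0.1842] [ 0.183  0.983 -0.001  0.001] [ 0.57356337 -0.19102478  0.31276986]
```

View pics/k.png

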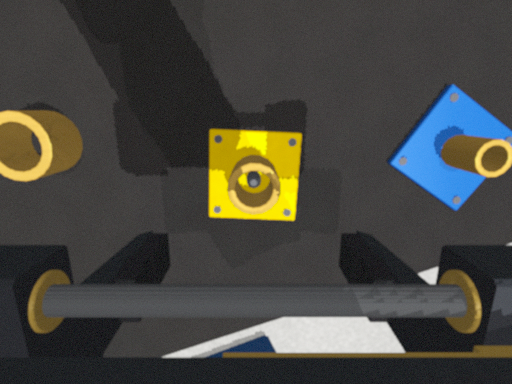

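The medium bush stands over the yellow pin at (254,180), with its rim at z = 0.0596 and centred within about 1 mm. The small bush is still seated. Next: the large bush at (0.530,-0.389).

```bash
python3 -m inch '[[-0.6,-1,0,0,88],[-0.6,-1,0,0,88],[-0.6,-1,0,0,88],[-0.6,-1,0,0,88],[-0.6,-1,0,0,88]]'>/dev/null
python3 -m inch '[[-0.6,-1,0,0,88],[-0.66,-0.93,0,0,88],[0,0,0,0,88],[0,0,0,0,88]]'
python3 wr.py l.png .05
```

```text
clock: 17.8
tool_pos: [0.5278, -0.3887, 0.1807]
eef_rot: [0.183, 0.983, -0.001, -0.002]
contact_force: [0.4, 0.5, 0.4]
opening: 1.0
(396, 171, 116, 88) fit [ 0.6314 -0.2181] 0.0194 mid [ 0.6303 -0.2189] ext [0.039 0.04 ] z 0.0501
(218, 154, 70, 75) fit [ 0.5288 -0.3908] 0.0254 mid [ 0.5293 -0.391 ] ext [0.059 0.059] z 0.0497
[ 0.5288 -0.3874  0.1811] [ 0.182  0.983 -0.    -0.001] [ 0.46491389 -0.3642781   0.30772065]
```

View pics/l.png

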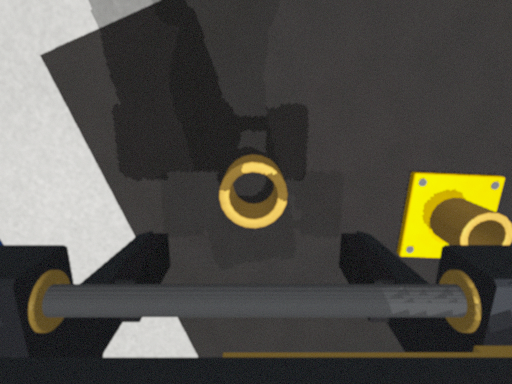

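The large brass bush is at (253,191), clear all round, with the TCP about 2.5 mm off in y. Next: correct, descend and grip.

```bash
python3 -m inch '[[0,-0.1,-1,0,88],[0,0,-1,0,88],[0,0,-1,0,88],[0,0,-1,0,88],[0,0,-1,0,88]]'
python3 -m inch '[[0,0,-0.85,0,88],[0,0,0,0,88],[0,0,0,0,88],[0,0,0,0,50],[0,0,0,0,50]]' 40
python3 -m inch '[[0,0,0,0,50],[0,0,0,0,50],[0,0,0,0,50],[0,0,0,0,50]]'
python3 -m inch '[[0,0,0.5,0,50],[0,0,1,0,50],[0,0,1,0,50],[0,0,1,0,50],[0,0,1,0,50]]'
```

```text
clock: 18.35
tool_pos: [0.53, -0.3889, 0.0557]
eef_rot: [0.181, 0.983, -0.0, -0.001]
contact_force: [-0.6, 0.8, -0.3]
opening: 0.998
clock: 18.85
tool_pos: [0.5296, -0.3914, 0.0369]
eef_rot: [0.183, 0.983, -0.002, -0.0]
contact_force: [-0.3, 0.0, -0.1]
opening: 0.842
clock: 19.25
tool_pos: [0.5291, -0.3912, 0.0363]
eef_rot: [0.183, 0.983, -0.001, -0.001]
contact_force: [-0.7, 1.7, 6.0]
opening: 0.675
clock: 19.75
tool_pos: [0.5273, -0.3912, 0.1484]
eef_rot: [0.183, 0.983, -0.001, -0.002]
contact_force: [0.4, 0.4, -4.4]
opening: 0.678
```

```bash
python3 -m inch '[[-0.15,1,0,0,50],[-0.15,1,0,0,50],[-0.15,1,0,0,50],[-0.15,1,0,0,50],[-0.15,1,0,0,50]]'>/dev/null
python3 -m inch '[[-0.15,1,0,0,50],[-0.15,1,0,0,50],[-0.15,1,0,0,50],[-0.15,1,0,0,50],[-0.15,1,0,0,50]]'
python3 -m inch '[[-0.15,1,0,0,50],[-0.15,1,0,0,50],[-0.15,1,0,0,50],[-0.15,1,0,0,50],[-0.15,1,0,0,50]]'>/dev/null
python3 -m inch '[[-0.15,1,0,0,50],[-0.15,1,0,0,50],[-0.15,1,0,0,50],[-0.15,1,0,0,50],[-0.15,1,0,0,50]]'>/dev/null
python3 -m inch '[[-0.1,0.46,0,0,50],[0,0,0,0,50],[0,0,0,0,50]]'
python3 held.py m.png red
```

```text
clock: 20.75
tool_pos: [0.4902, -0.1406, 0.148]
eef_rot: [0.183, 0.983, -0.002, -0.002]
contact_force: [-0.2, -0.4, -5.2]
opening: 0.676
clock: 22.05
tool_pos: [0.4509, 0.1187, 0.148]
eef_rot: [0.183, 0.983, -0.002, -0.001]
contact_force: [-0.9, 0.3, -4.3]
opening: 0.674
rim fit [0.4501 0.1188] 0.0256 mid [0.4506 0.1196] ext [0.06 0.06] top 0.1623 5990
red [489.9  95.3] [11.4 34.6] (228, 234, 39, 16)
red [449.1 121.3] [90.5 90.4] (191, 120, 132, 101)
tcp [0.451  0.1182 0.1479]
```

View pics/m.png

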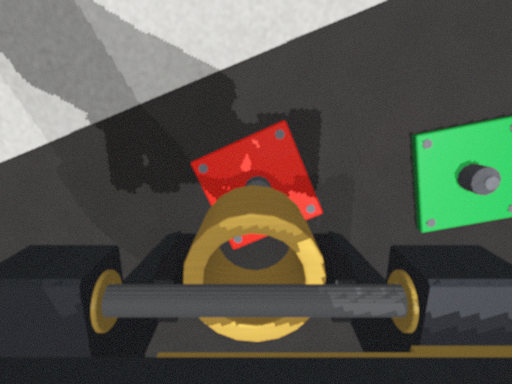

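The large bush is upright at (255,265), with the red plate below it: a 90 x 90 outline centred at (0.4491,0.1213). The bush needs a shift of (-1,+2) mm. Next: lower.

```bash
python3 -m inch '[[-0.04,0.1,0,0,50],[0,0,-1,0,50],[0,0,-1,0,50],[0,0,-1,0,50],[0,0,-0.6,0,50]]'
python3 -m inch '[[0,0,-0.3,0,50],[0,0,0,0,50],[0,0,0,0,50]]'
python3 -m inch '[[0,0,-0.1,0,50],[0,0,0,0,50],[0,0,0,0,50]]'
```

```text
clock: 22.6
tool_pos: [0.4499, 0.1218, 0.0565]
eef_rot: [0.183, 0.983, -0.002, -0.002]
contact_force: [-0.5, -1.0, -4.8]
opening: 0.681
clock: 22.9
tool_pos: [0.4504, 0.1225, 0.0509]
eef_rot: [0.183, 0.983, -0.001, -0.001]
contact_force: [-0.5, -0.1, -4.9]
opening: 0.676
clock: 23.2
tool_pos: [0.4503, 0.1227, 0.0484]
eef_rot: [0.183, 0.983, -0.001, -0.001]
contact_force: [0.2, 1.0, -5.2]
opening: 0.676
```

```bash
python3 -m inch '[[0,0,-0.08,0,50],[0,0,0,0,50],[0,0,0,0,50]]'
python3 -m inch '[[0,0,-0.04,0,50],[0,0,0,0,50],[0,0,0,0,50]]'
```

```text
clock: 23.5
tool_pos: [0.4503, 0.1228, 0.0463]
eef_rot: [0.183, 0.983, -0.001, -0.001]
contact_force: [-0.2, -0.7, -0.3]
opening: 0.676
clock: 23.8
tool_pos: [0.4503, 0.1227, 0.0462]
eef_rot: [0.183, 0.983, -0.001, -0.0]
contact_force: [-1.2, -0.8, 13.3]
opening: 0.674
```

It is in contact with the plate at z = 0.0462, as predicted. Next: release, retreat and do the final check.

```bash
python3 -m inch '[[0,0,0,0,75],[0,0,0,0,85],[0,0,0,0,88],[0,0,0,0,88],[0,0,0.6,0,88]]'
python3 -m inch '[[0,0,1,0,88],[0,0,1,0,88],[0,0,1,0,88],[0,0,1,0,88],[0,0,1,0,88]]'
python3 -m inch '[[0,0,1,0,88],[0,0,0,0,88],[0,0,0,0,88],[0,0,0,0,88],[0,0,0,0,88]]'
python3 wr.py n.png .06
python3 - <<'E'
from meas import *
import pickle
S=pickle.load(open("s.pkl","rb"));s=r.snapshot("scene");t=r.snapshot("top");save(s,"o.png")
A,B=cloud(S["top"]),cloud(t)
# top camera: leave-alone bushes, before/after
for n,(u,v) in {"steel_large":(194,130),"steel_small":(107,167),"nylon":(380,235)}.items():
  for P in(A,B):
    Q=P[v-20:v+20,u-20:u+20].reshape(-1,3);T=Q[abs(Q[:,2]-.049)<.006];print(n,((T[:,:2].min(0)+T[:,:2].max(0))/2).round(4),len(T))
E
```

```text
clock: 24.3
tool_pos: [0.4492, 0.1226, 0.0589]
eef_rot: [0.183, 0.983, -0.002, -0.002]
contact_force: [0.5, 0.4, 0.7]
opening: 0.994
clock: 24.8
tool_pos: [0.4497, 0.1225, 0.1859]
eef_rot: [0.183, 0.983, -0.002, -0.001]
contact_force: [-0.2, -0.1, -0.1]
opening: 0.998
clock: 25.3
tool_pos: [0.4493, 0.1225, 0.2089]
eef_rot: [0.183, 0.983, -0.002, -0.002]
contact_force: [-0.2, 0.3, -0.1]
opening: 0.996
(224, 152, 64, 69) fit [0.4499 0.1226] 0.0254 mid [0.4504 0.1224] ext [0.059 0.059] z 0.0597
[0.4494 0.1226 0.209 ] [ 0.183  0.983 -0.002 -0.002] [0.38660756 0.14711204 0.33589418]
steel_large [0.6166 0.1949] 207
steel_large [0.6166 0.1949] 190
steel_small [0.5128 0.4224] 70
steel_small [0.5126 0.4235] 64
nylon [ 0.3545 -0.2975] 143
nylon [ 0.3546 -0.2972] 138
```

View pics/o.png

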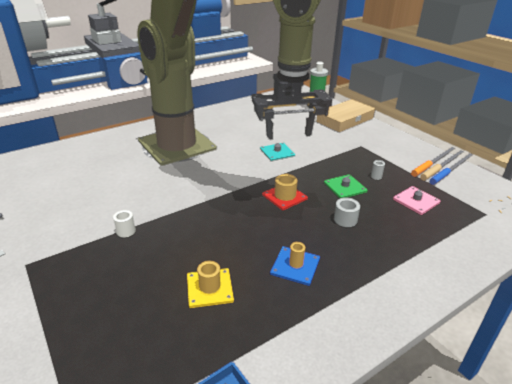

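The final view shows small on blue (297,256), medium on yellow (209,277) and large on red (286,187). The other bushes have not moved and the gripper is clear.

```bash
python3 -c "
from plant import r
print(r.finish_job())"
```

```text
the job is handed in; nothing more can be done
None
```

I set the three brass bushes over the pins in order: small on blue, medium on yellow, large on red. Each was lowered until the wrist force showed contact with the plate (5 to 13 N), then released. I handed the job in at about 25.5 s; no verdict is reported.

- **Seating:** after release, all three rims measured 59.1 to 59.7 mm above the bench (60 mm expected). Each axis was within about 2 mm of its stand's centre, and the last scene picture shows all three upright.
- **Bushes left alone:** the steel and nylon bushes measured within about 1 mm of where they started.
- **Gripper:** open and clear, about 0.21 m up.
- **Disagreements:** the two fixed cameras differed by up to 3 mm, so I went by the closer wrist view. One rough pin reading through the yellow stand view came out about 9 mm off. I used the plate's corner screws instead, which agreed with the other measurements.

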